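# Slide the tray under the spring flap of the dressing station

### The job

Slide the small baking tray along its lane until it is fully home against the end stop, without lifting it: while it goes under the spring-closed flap, press the flap's lever plate down with one fingertip to keep the flap up and push the tray with the other fingertip, so that the flap never rubs on the tray on its way in. When the tray is home let go of the lever, so that the flap springs down inside the tray behind its front wall, and leave the other things on the table where they are.

Things in the scene. Friction and masses are not known exactly. Their poses are not given: they have to be found in the camera images.
- station: Fixed aluminium dressing station on the table: straight lane between two rails, steel spring flap, end stop. Origin: on the table top, lane centre line, below the flap's hinge. x: the way the tray goes in; y: to the left of it (lever side); z up. Deck top 6 mm above the table, x -230 to +120 mm. Rails 86 mm apart inside, 6 mm thick, tops 16 mm above the table. All x and y below are in this frame.
- stop (a point): Lane side of the grey end stop, mid width, 16 mm above the table, at station x = +90 mm; the stop is 22 mm high. A tray that is home rests its front face here.
- hinge (a point): Middle of the flap's hinge shaft, over the lane centre at station x = 0, 42 mm above the table. Shaft 8 mm thick, along y, between posts at y = -53 and +53 mm, 52 mm high. Nothing but shaft and flap stands over the lane.
- flap (a joint): Flap angle (rad): 0 shut, grows as it opens, stop at 0.52. Flap and lever plate are one rigid seesaw on the shaft: lever on the near side (-x), left of the lane; flap on the far side. Pressing the lever down lifts the flap; from 0.35 the tray passes freely below, at 0.45 the lever is level. The spring shuts it: about 2.5 N pressed 150 mm from the hinge, 8 N at 50 mm.
- flap_tip (a point): Underside of the flap's free edge on the lane centre line; moves with it. The flap is 44 mm wide, centred on the lane. Shut, it slopes from the shaft down to this edge at x = +58 mm, some 4 mm above the deck, and a tray sliding in touches it when the tray's front face comes to about x = +25 mm.
- lever_mid (a point): Point on the lever plate's top face, on its mid line (y = +74 mm), 100 mm from the hinge; moves with it. Plate 40 mm wide (y +54 to +94 mm). At joint 0.45 its top is level, 14 mm above the table, from x = -200 to -28 mm: a fingertip can slide along it at that height. Shut, it rises towards the robot: top 30 mm above the table at x = -38 mm, 104 mm at x = -192 mm.
- tray: Loose small open steel tray, 130 mm (x) by 80 mm (y), 20 mm high, walls and floor 3 mm, about 0.3 kg, lying on the deck between the rails with 3 mm play each side. Origin: centre of its underside; its x axis points along the lane, front face 65 mm ahead, rear face 65 mm behind. When home its origin is at station x = +25 mm, its rear face at x = -40 mm.
- tray_front (a point): Middle of the tray's front face, 10 mm above its underside.
- ring_a: Bystander: ring-shaped sesame bread, 100 mm across, 28 mm high, right of the lane. Origin: centre of its underside.
- ring_b: Bystander: second sesame bread ring, same size, right of the lane beside the flap.
- jar: Bystander: sesame jar, 68 mm across, 95 mm high, left of the end stop. Origin under its centre.
- oil: Bystander: amber oil bottle, 62 mm across, 210 mm high, far right. Origin under its centre.
- brush: Bystander: brush lying left of the lever plate.
- bowl: Bystander: steel bowl, 140 mm across, 60 mm high, farther left. Origin under its centre.
- scraper: Bystander: dough scraper lying right of the near end of the lane, 110 mm wide, 22 mm high.
There are look-alikes about, which are no part of the job. What is shaped like the tray but purple or yellow is not meant.

How it is judged:
By the outcome, as a careful person would: the job done as asked, in the order asked, and still so for the second after the job is handed in, with the robot touching nothing.
It also fails if it takes over 38 s, if anything falls off the work surface, if the arm or the gripper's body presses on something with over 40 N, if the wrist force passes 120 N, or if a joint passes its speed limit or range.

### The arm

A 6-joint arm with a two-finger parallel gripper is mounted at the origin on the work surface. World frame = base frame: x ahead of the robot, y to its left, z up, the work surface at z = 0. Lengths are in m, angles in rad, forces in N, time in s.
With the tool pointing down it reaches from about 0.375 to 0.9 m from the base axis. Payload 3.1 kg.
Tool frame: the origin (TCP) lies at the centre of the arm's flange, where the gripper is bolted on; the fingertips stand tip_reach ahead of it and the grasp point (between the pads) lies 164 mm ahead of it (tip_reach is the distance from the TCP to the fingertips, in m); z points along the fingers, y is the direction in which the jaws open and shut (so a half turn about z gives the same grasp; the last joint's range is limited). The gripper opens to 87 mm and grips with 3 to 60 N. Pads are 19 mm wide; open, the fingers measure 117 mm over their backs; the gripper's body (75 mm by 190 mm) begins 51 mm behind the grasp point.
Start: joints at [-1.421, 0.527, 1.433, -0, 1.181, -0.178], TCP at [0.201, -0.592, 0.405] pointing down, gripper open.
Joint ranges: [-3.08, 3.08], [-0.75, 2.2], [0.22, 2.44], [-1.43, 4.57], [0, 2.65], [-2.85, 2.85]. Speed limits (rad/s): [2.79, 2.79, 3.14, 3.14, 3.14, 3.14].

### API

Orientations are given as a unit quaternion [x, y, z, w].
In Python, from rig import get_obs, camera, hand_in, tip_reach gives the robot as it stands. The module is installed in compiled form; this text tells all that it offers.
- The arm moves only by the tool servo_tool, never from a script. Its argument "steps" is one flat list of numbers, 5 for each row, row after row: the finger opening in m, from 0 to 0.087, then the shift along the tool's x, y, z in m, then the turn about the tool's z in rad. A call has 1 to 12 rows; each row is the pose to reach, as a shift and turn from the pose commanded when the call began, along the tool's axes at that moment; what a row does not reach only later rows make up. A row lasts 1/8 s, in which the tool goes at most 62.5 mm and 10.7 degrees, less where a joint would pass 70% of its speed; a pose out of reach is approached as far as the arm can. A call with a gripper value outside its range is refused whole. The fingers move at their own pace and stop on an object; "force" is the grip in N (left out, the last holds). Time passes only in rows, so rows that repeat a pose let the fingers close. It gives the time, the measured TCP pose, the force and the opening at its end, in the units of the state.
- get_obs(): the state, without advancing time (a new reading comes with each control period).
- camera(name): name is "scene" or "side" or "wrist"; returns a dict with "pixels" (420x560x3 uint8, blue, green, red), "vertical_fov" (degrees; the focal length in pixels is half the picture's height over the tangent of half this angle, whatever the lens; pixels are square), "cx", "cy" (the principal point, pixels), "T" (4x4, takes a point from camera to world coordinates). Camera axes: x right, y up, looking along -z (the intrinsics and any distortion apply to the point x, -y, -z); pixel columns grow to the right and rows downward; lengths in m; the calibration is good to about 2 mm. The wrist camera is an equidistant fisheye: a pixel r from the principal point sees the ray r / f radians off the axis. A picture is of the moment at which its call begins. There is no depth.
- hand_in(): hands the job in, once; it reports no verdict.
The state is a dict: "time": time; "q": joint angles; "joint_velocities": joint speeds; "joint_torque": joint torques, N m; "position": TCP position; "tool_rot": TCP orientation; "ft_force": force on the tool from outside, world axes, zero at the start; "moment": the same for the moment, N m; "grip_width": finger opening in m.
Only numpy, scipy, OpenCV 4.12 (cv2) and the standard library are available. Lean on these libraries where they do the work, as an engineer would, in place of code of your own. Each camera call takes 0.05 s, during which the arm holds its last target.

## Working session

There is one attempt and no reset: what is moved stays moved. The work goes in short steps, Python scripts to look and compute and a tool call to move; the robot and the scene stay as the last step left them, time stands still between calls to the robot, and variables do not carry over. Pictures are saved under pics/ and viewed, and the job is handed in when it is done.

Besides the shell and the picture viewer there is one more tool, called in YAML: its name, and indented under it one key for each argument. servo_tool: Moves the arm, as the interface text tells. Its arguments: {"type":"object","properties":{"steps":{"type":"array"},"force":{"type":"number"}},"required":["steps"]}

```bash
mkdir -p pics; cat > h.py <<'E'
import numpy as np, cv2, json
from rig import get_obs, camera, hand_in, tip_reach
def snap(n,f):
    c=camera(n); cv2.imwrite('pics/'+f+'.png',c['pixels']); np.savez('pics/'+f+'.npz',**{k:np.array(v) for k,v in c.items()}); return c
def load(f): return dict(np.load('pics/'+f+'.npz'))
def foc(c): return 210/np.tan(np.radians(float(c['vertical_fov']))/2)
def ray(c,u,v,fish=False):
    f=foc(c); x=(u-c['cx'])/f; y=(v-c['cy'])/f
    if fish:
        r=np.hypot(x,y); s=np.sin(r)/max(r,1e-9); d=np.array([x*s,-y*s,-np.cos(r)])
    else: d=np.array([x,-y,-1.])
    T=c['T']; return T[:3,3],T[:3,:3]@d
def onz(c,u,v,z,fish=False):
    o,d=ray(c,u,v,fish); return o+d*(z-o[2])/d[2]
def proj(c,p):
    T=c['T']; q=T[:3,:3].T@(np.array(p)-T[:3,3]); f=foc(c); return np.array([c['cx']+f*q[0]/-q[2],c['cy']+f*-q[1]/-q[2]])
E
python3 - <<'E'
from h import *
for n in ('scene','side','wrist'):
    c=snap(n,n+'0'); print(n,c['vertical_fov'],c['cx'],c['cy'],{k for k in c}); print(np.round(c['T'],3))
print(get_obs()); print(tip_reach if not callable(tip_reach) else tip_reach())
E
```

```text
scene 44.17985107498201 278.657182631072 212.50671242110127 {'vertical_fov', 'pixels', 'T', 'cx', 'cy'}
[[ 0.544 -0.624  0.561  1.332]
 [ 0.839  0.418 -0.349 -0.496]
 [-0.017  0.66   0.751  1.075]
 [ 0.     0.     0.     1.   ]]
side 45.90204027375395 280.5402320145349 207.25517352600232 {'vertical_fov', 'pixels', 'T', 'cx', 'cy'}
[[ 0.997  0.056 -0.052  0.496]
 [-0.077  0.688 -0.721 -0.87 ]
 [-0.005  0.723  0.69   0.883]
 [ 0.     0.     0.     1.   ]]
wrist 65.70646984690485 280.5477343305226 204.1511366838642 {'vertical_fov', 'pixels', 'T', 'cx', 'cy'}
[[ 0.321  0.907  0.271  0.276]
 [-0.947  0.309  0.09  -0.566]
 [-0.002 -0.286  0.958  0.384]
 [ 0.     0.     0.     1.   ]]
{'time': 0.15, 'q': array([-1.42150344e+00,  5.28249932e-01,  1.43360500e+00, -3.43955248e-05,
        1.18138420e+00, -1.78473423e-01]), 'joint_velocities': array([ 0.00030221, -0.00171425, -0.00226839, -0.00092177, -0.00129438,
        0.00134238]), 'joint_torque': array([ 2.44265439e-04, -4.40430129e+01, -1.76842457e+01,  6.34102640e-02,
        5.52599668e-02, -8.86295402e-05]), 'position': array([ 0.20120613, -0.59145201,  0.40399878]), 'tool_rot': array([ 9.86599783e-01,  1.63156952e-01, -3.89227518e-06, -8.23383970e-04]), 'ft_force': array([-0.07204336,  0.03969732,  0.22433403]), 'moment': array([-0.00312121,  0.02018951, -0.00069751]), 'grip_width': 0.08678244766276667}
0.1822
```

View pics/scene0.png

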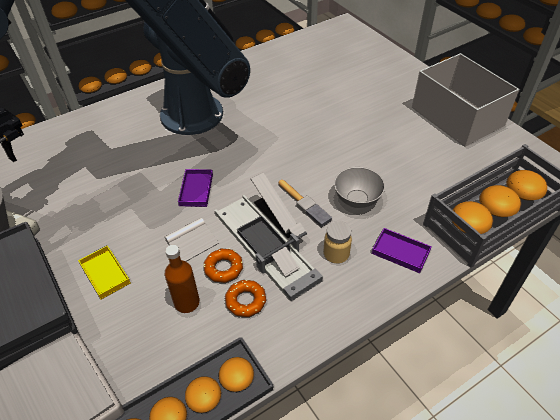

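View pics/side0.png

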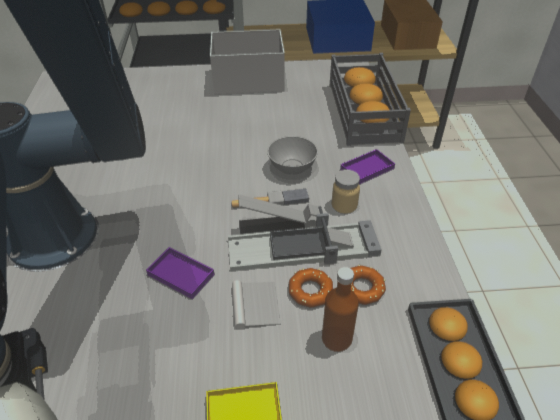

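View pics/wrist0.png

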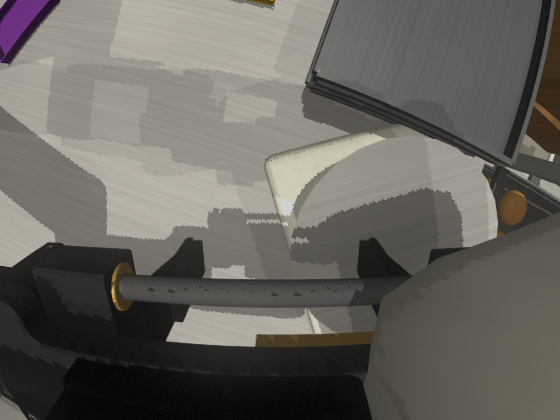

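The scene view shows the station with the dark grey tray in the lane at about (262,238) and the lever plate at (275,205). The purple trays at (196,187) and (401,250) and the yellow one at (105,271) are look-alikes. I'll check that with enlarged crops.

```bash
python3 - <<'E'
from h import *
a=cv2.imread('pics/scene0.png')[165:305,200:340]; cv2.imwrite('pics/s0c.png',cv2.resize(a,None,fx=4.2,fy=4.2,interpolation=cv2.INTER_CUBIC))
a=cv2.imread('pics/side0.png')[180:280,215:395]; cv2.imwrite('pics/d0c.png',cv2.resize(a,None,fx=4.4,fy=4.4,interpolation=cv2.INTER_CUBIC))
E
```

```text
(no output)
```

View pics/s0c.png

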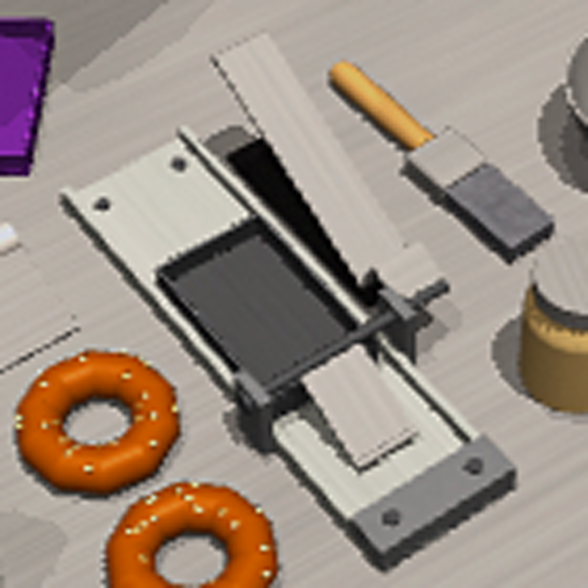

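View pics/d0c.png

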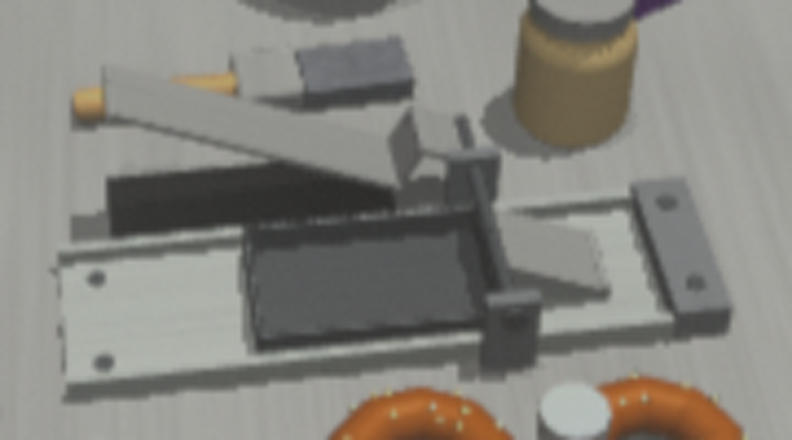

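The crops confirm it. The dark steel tray lies in the lane, with its front just short of the shaft and its left and right walls between the rails. It's neither purple nor yellow. The flap is shut. Next I'll measure the station frame.

```bash
python3 - <<'E'
from h import *
S=load('scene0');D=load('side0')
def s(u,v):return (200+(u+.5)/4.2-.5,165+(v+.5)/4.2-.5)
def d(u,v):return (215+(u+.5)/4.4-.5,180+(v+.5)/4.4-.5)
P=lambda n,c,p,z:print(n,np.round(onz(c,*p,z)[:2],4))
P('stopL S',S,s(484,437),.022);P('stopL D',D,d(633,186),.022)
P('stopR S',S,s(347,517),.022);P('stopR D',D,d(675,308),.022)
P('stopfarL S',S,s(515,475),.022);P('stopfarL D',D,d(684,180),.022)
P('stopfarR S',S,s(385,556),.022);P('stopfarR D',D,d(730,306),.022)
P('nearL S',S,s(183,128),.016);P('nearL D',D,d(60,253),.016)
P('nearR S',S,s(62,193),.016);P('nearR D',D,d(66,381),.016)
z=.026
P('trayRL S',S,s(255,222),z);P('trayRL D',D,d(248,226),z)
P('trayRR S',S,s(157,272),z);P('trayRR D',D,d(256,345),z)
E
```

```text
stopL S [ 0.7499 -0.0328]
stopL D [ 0.7461 -0.037 ]
stopR S [ 0.7518 -0.1304]
stopR D [ 0.751  -0.1275]
stopfarL S [ 0.7817 -0.0335]
stopfarL D [ 0.7752 -0.0347]
stopfarR S [ 0.7853 -0.1268]
stopfarR D [ 0.78   -0.1284]
nearL S [ 0.4303 -0.0511]
nearL D [ 0.4291 -0.0563]
nearR S [ 0.4364 -0.1463]
nearR D [ 0.4321 -0.1461]
trayRL S [ 0.5356 -0.0588]
trayRL D [ 0.5315 -0.054 ]
trayRR S [ 0.5366 -0.1315]
trayRR D [ 0.5303 -0.1385]
```

servo_tool:
  steps: [0.055, 0.014, -0.012, 0, 0.01, 0.055, 0.046, -0.04, 0, 0.03, 0.055, 0.088, -0.077, 0, 0.06, 0.055, 0.132, -0.115, 0, 0.09, 0.055, 0.176, -0.154, 0, 0.12, 0.055, 0.221, -0.193, 0, 0.15, 0.055, 0.266, -0.232, 0, 0.18, 0.055, 0.312, -0.272, 0, 0.205, 0.055, 0.358, -0.312, 0, 0.23, 0.055, 0.4, -0.349, 0, 0.25, 0.055, 0.44, -0.384, 0, 0.265, 0.055, 0.463, -0.4035, 0, 0.273]

```text
time: 1.65
position: [0.5096, -0.0571, 0.4048]
tool_rot: [1.0, 0.029, -0.0, -0.0]
ft_force: [0.4, -0.0, 0.4]
grip_width: 0.0551
```

```bash
python3 - <<'E'
from h import *
c=snap('wrist','w1');print(c['T'].round(3)); o=get_obs();print(o['position'],o['tool_rot'],o['grip_width'],o['ft_force'],o['time'])
E
```

```text
[[ 0.057  0.956  0.286  0.588]
 [-0.998  0.055  0.015 -0.053]
 [-0.001 -0.287  0.958  0.385]
 [ 0.     0.     0.     1.   ]]
[ 0.51072405 -0.0554822   0.40491339] [ 9.99580507e-01  2.89175188e-02  8.86018984e-04 -1.34244364e-03] 0.05490524488215672 [1.64703342 1.29034301 0.45019397] 1.7
```

View pics/w1.png

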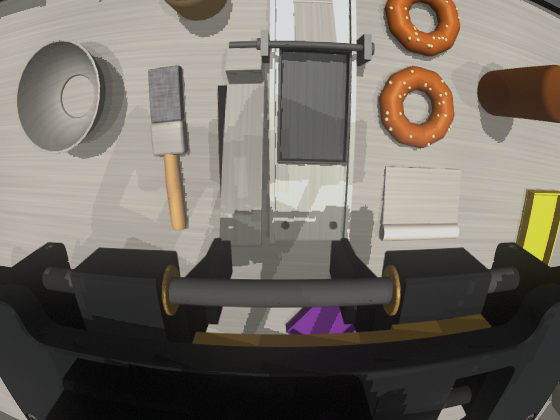

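The wrist view shows the tray's rear edge at about row 161 (columns 277–347), the rails at columns ~268 and ~352, the shaft at row 46, and the lever at columns 222–266.

```bash
python3 - <<'E'
from h import *
c=snap('wrist','w2'); o=get_obs();print(o['position'],o['tool_rot'],o['joint_velocities'].round(3),o['time'])
a=c['pixels'][20:250,210:370]; cv2.imwrite('pics/w2c.png',cv2.resize(a,None,fx=2.6,fy=2.6,interpolation=cv2.INTER_CUBIC)); 
b=c['pixels'][130:250,250:370]; cv2.imwrite('pics/w2d.png',cv2.resize(b,None,fx=4.9,fy=4.9,interpolation=cv2.INTER_CUBIC))
E
```

```text
[ 0.50988651 -0.057177    0.4047739 ] [ 9.99559193e-01  2.96843716e-02  1.38852086e-04 -4.88967913e-04] [-0.058 -0.007  0.023 -0.038  0.005 -0.04 ] 1.75
```

View pics/w2c.png

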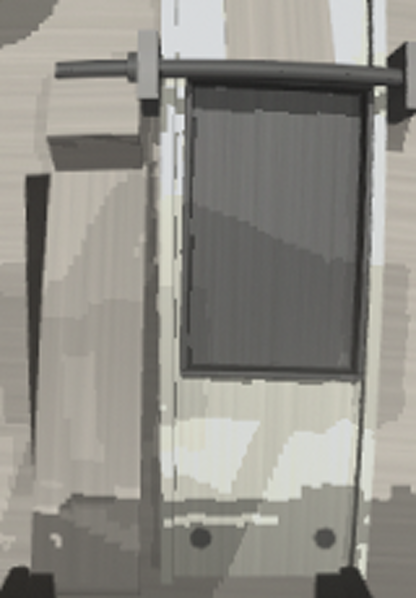

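View pics/w2d.png

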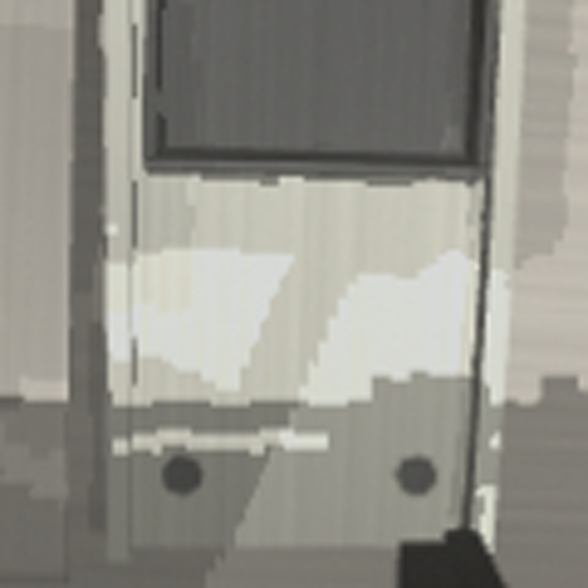

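```bash
python3 - <<'E'
from h import *
c=load('w2')
d=lambda u,v:(250+(u+.5)/4.9-.5,130+(v+.5)/4.9-.5)
w=lambda u,v:(210+(u+.5)/2.6-.5,20+(v+.5)/2.6-.5)
R=np.array([np.cos(.055),np.sin(.055)])
def P(n,p,z):
    x=onz(c,*p,z,True)[:2]; q=x-[.661,-.087]; print(n,x.round(4),'station',np.round([q@R,q@[-R[1],R[0]]],4))
P('trayRL',d(144,172),.026);P('trayRR',d(480,178),.026)
P('railL outer',d(106,240),.016);P('railL outer far',w(162,110),.016)
P('railR outer',d(505,240),.016);P('railR outer far',w(385,200),.016)
P('nearedge L',d(108,560),.016);P('hole L',d(182,475),.006);P('hole R',d(416,475),.006)
P('shaft L',w(165,69),.042);P('shaft R',w(388,75),.042)
P('plateright near',w(141,560),.104);P('plateright far',w(141,170),.03);P('plateleft far',w(49,170),.03)
t=(.0297*2); print('tool x ang',t)
E
```

```text
trayRL [ 0.5286 -0.052 ] station [-0.1303  0.0422]
trayRR [ 0.5323 -0.1295] station [-0.1308 -0.0354]
railL outer [ 0.5101 -0.044 ] station [-0.1483  0.0512]
railL outer far [ 0.6438 -0.0376] station [-0.0144  0.0503]
railR outer [ 0.5162 -0.1394] station [-0.1475 -0.0444]
railR outer far [ 0.612  -0.1367] station [-0.0516 -0.0469]
nearedge L [ 0.4282 -0.0485] station [-0.2304  0.0513]
hole L [ 0.4484 -0.066 ] station [-0.2111  0.0326]
hole R [ 0.4516 -0.1259] station [-0.2112 -0.0273]
shaft L [ 0.6571 -0.0388] station [-0.0012  0.0484]
shaft R [ 0.6629 -0.1287] station [-0.0004 -0.0417]
plateright near [ 0.4751 -0.0415] station [-0.1831  0.0556]
plateright far [ 0.6158 -0.0309] station [-0.042   0.0585]
plateleft far [0.6146 0.0074] station [-0.0411  0.0968]
tool x ang 0.0594
```

servo_tool:
  steps: [0.055, -0.002, 0, 0.015, 0.005, 0.055, -0.002, 0, 0.045, 0.005, 0.055, -0.002, 0, 0.08, 0.005, 0.055, -0.002, 0, 0.105, 0.005, 0.055, -0.002, 0, 0.12, 0.005, 0.055, -0.002, 0, 0.135, 0.005, 0.055, -0.002, 0, 0.145, 0.005, 0.055, -0.002, 0, 0.155, 0.005, 0.055, -0.002, 0, 0.16, 0.005, 0.055, -0.002, 0, 0.16, 0.005]

```text
time: 3.0
position: [0.5078, -0.0607, 0.2446]
tool_rot: [1.0, 0.025, -0.0, -0.0]
ft_force: [-0.2, 0.6, 1.5]
grip_width: 0.0549
```

```bash
python3 - <<'E'
from h import *
o=get_obs();print(o['position'],o['tool_rot'],o['grip_width'],o['ft_force'],o['time'])
c=snap('side','d3');cv2.imwrite('pics/d3c.png',cv2.resize(c['pixels'][120:300,190:400],None,fx=3.2,fy=3.2,interpolation=cv2.INTER_CUBIC))
c=snap('wrist','w3')
E
```

```text
[ 0.50776867 -0.06073877  0.24460464] [ 9.99689249e-01  2.49279933e-02 -3.85631676e-05 -5.66244436e-06] 0.05488181811926356 [-0.24532257  0.60802539  1.49012725] 3.0
```

View pics/d3c.png

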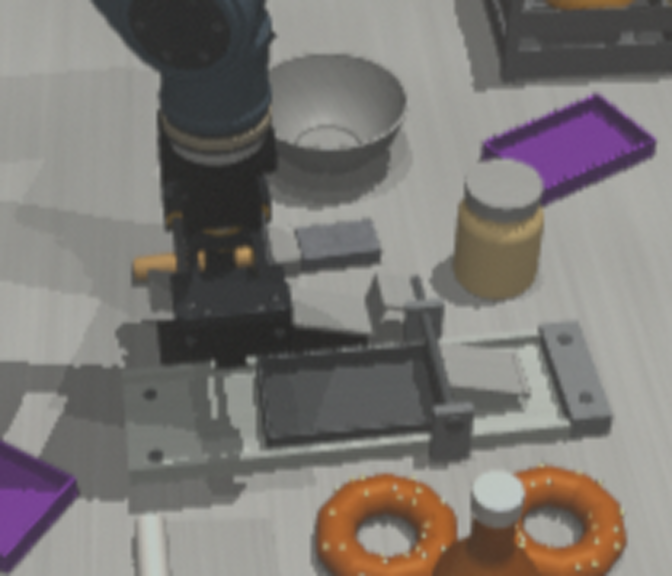

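View pics/w3.png

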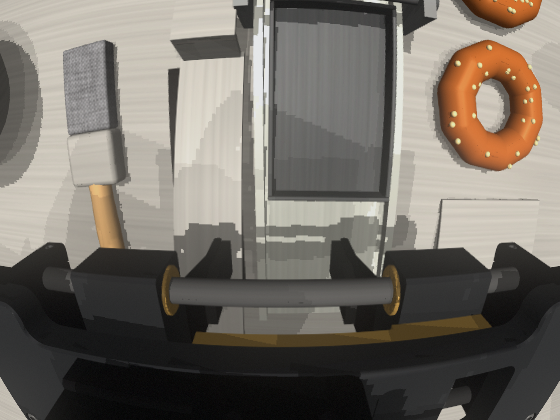

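servo_tool:
  steps: [0.055, 0, -0.002, 0.008, 0, 0.055, 0, -0.002, 0.017, 0, 0.055, 0, -0.002, 0.027, 0, 0.055, 0, -0.002, 0.037, 0, 0.055, 0, -0.002, 0.044, 0, 0.055, 0, -0.002, 0.048, 0, 0.055, 0, -0.002, 0.0492, 0, 0.055, 0, -0.002, 0.0492, 0, 0.055, 0, -0.002, 0.0492, 0]

```text
time: 4.22
position: [0.5076, -0.0587, 0.1958]
tool_rot: [1.0, 0.025, 0.0, 0.0]
ft_force: [0.3, 0.9, 3.2]
grip_width: 0.0548
```

```bash
python3 - <<'E'
from h import *
o=get_obs();print(o['position'],o['tool_rot'],o['grip_width'],o['ft_force'],o['time'])
c=snap('side','d4');cv2.imwrite('pics/d4c.png',cv2.resize(c['pixels'][120:300,190:400],None,fx=3.2,fy=3.2,interpolation=cv2.INTER_CUBIC))
c=snap('scene','s4');cv2.imwrite('pics/s4c.png',cv2.resize(c['pixels'][165:305,200:340],None,fx=4.2,fy=4.2,interpolation=cv2.INTER_CUBIC))
c=snap('wrist','w4')
E
```

```text
[ 0.50757473 -0.05866133  0.19581025] [9.99689748e-01 2.49076191e-02 1.34865027e-04 1.79711046e-05] 0.054817174462076304 [0.33597084 0.89695916 3.19514963] 4.225
```

View pics/d4c.png

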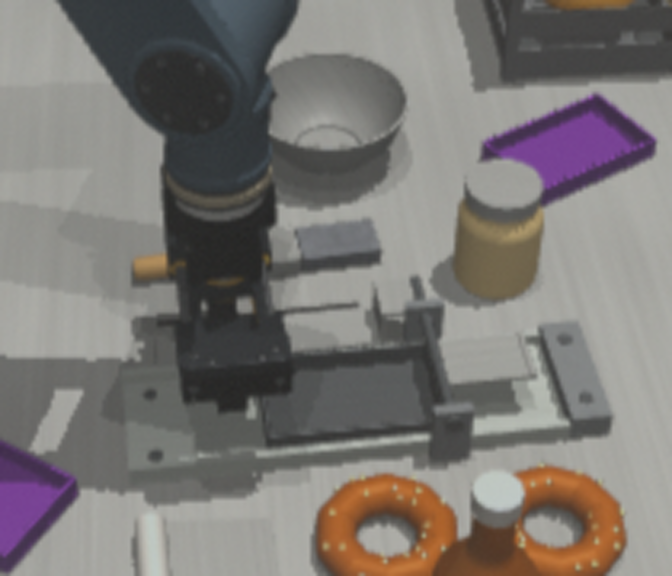

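View pics/s4c.png

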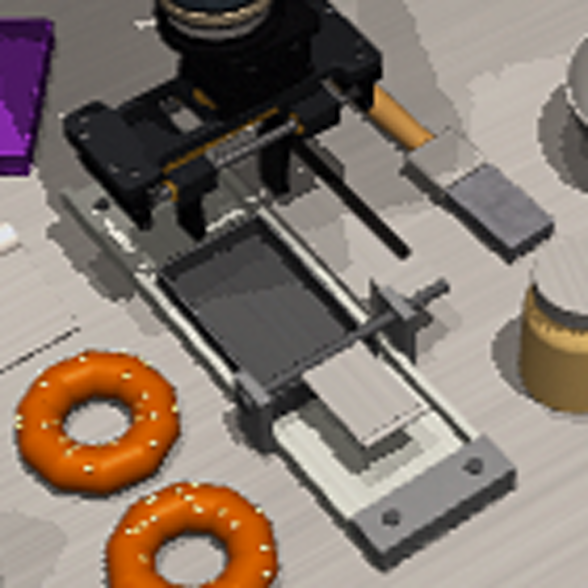

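View pics/w4.png

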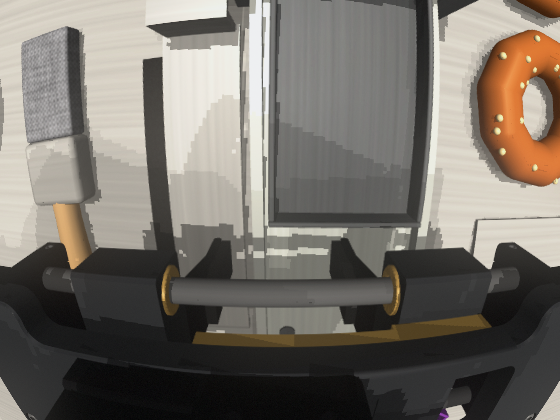

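servo_tool:
  steps: [0.055, 0.003, 0, 0, 0, 0.055, 0.007, 0, 0, 0, 0.055, 0.011, 0, 0, 0, 0.055, 0.015, 0, 0, 0, 0.055, 0.019, 0, 0, 0, 0.055, 0.024, 0, 0, 0, 0.055, 0.03, 0, 0, 0, 0.055, 0.036, 0, 0, 0, 0.055, 0.042, 0, 0, 0, 0.055, 0.047, 0, 0, 0, 0.055, 0.05, 0, 0, 0, 0.055, 0.05, 0, 0, 0]

```text
time: 5.88
position: [0.558, -0.0562, 0.1957]
tool_rot: [1.0, 0.025, 0.001, 0.0]
ft_force: [-0.7, 0.5, 2.3]
grip_width: 0.0551
```

```bash
python3 - <<'E'
from h import *
o=get_obs();print(o['position'],o['tool_rot'],o['grip_width'],o['ft_force'],o['moment'],o['time'])
c=snap('scene','s5');cv2.imwrite('pics/s5c.png',cv2.resize(c['pixels'][165:305,200:340],None,fx=4.2,fy=4.2,interpolation=cv2.INTER_CUBIC))
c=snap('wrist','w5')
E
```

```text
[ 0.55795926 -0.05622984  0.19570452] [9.99689345e-01 2.49158715e-02 6.31170931e-04 1.20961353e-04] 0.05506701672975213 [-0.68828004  0.50948891  2.28456287] [0.19482465 0.34569944 0.08415766] 5.875
```

View pics/s5c.png

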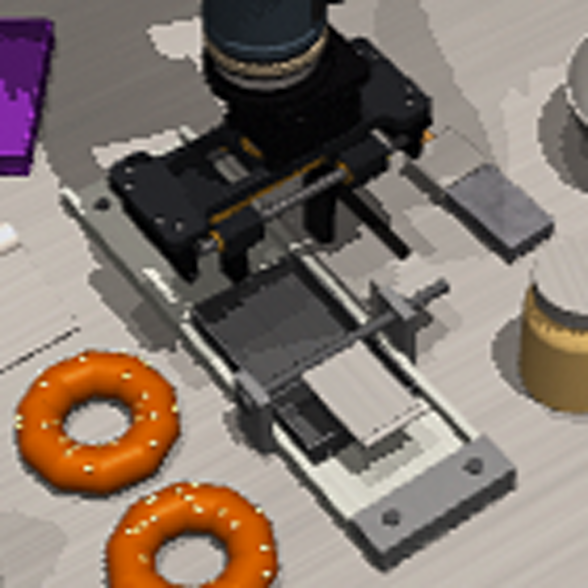

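View pics/w5.png

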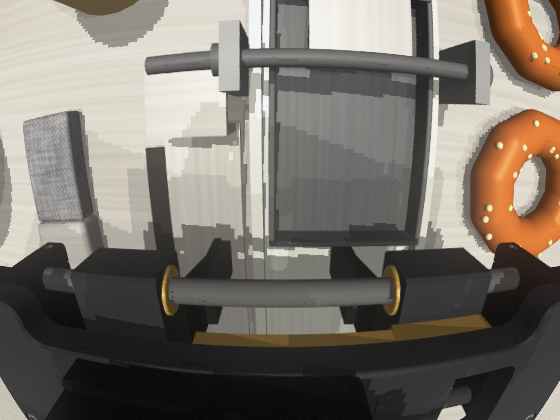

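servo_tool:
  steps: [0.055, 0.003, 0, 0, 0, 0.055, 0.007, 0, 0, 0, 0.055, 0.012, 0, 0, 0, 0.055, 0.017, 0, 0, 0, 0.055, 0.022, 0, 0, 0, 0.055, 0.027, 0, 0, 0, 0.055, 0.032, 0, 0, 0, 0.055, 0.036, 0, 0, 0, 0.055, 0.04, 0, 0, 0, 0.055, 0.043, 0, 0, 0, 0.055, 0.045, 0, 0, 0, 0.055, 0.046, 0, 0, 0]

```text
time: 7.48
position: [0.6026, -0.0538, 0.1956]
tool_rot: [1.0, 0.025, -0.002, -0.0]
ft_force: [-5.5, -0.1, 6.2]
grip_width: 0.0554
```

```bash
python3 - <<'E'
from h import *
o=get_obs();print(o['position'],o['tool_rot'],o['grip_width'],o['ft_force'],o['moment'],o['time'])
c=snap('scene','s6');cv2.imwrite('pics/s6c.png',cv2.resize(c['pixels'][205:305,240:340],None,fx=5.9,fy=5.9,interpolation=cv2.INTER_CUBIC))
c=snap('wrist','w6')
E
```

```text
[ 0.60256466 -0.05384275  0.19564264] [ 9.99685021e-01  2.50323863e-02 -1.77381667e-03 -3.04299369e-04] 0.055442491389516756 [-5.50975568 -0.14517527  6.2370457 ] [-0.00613487  1.00691429  0.05226461] 7.475
```

View pics/s6c.png

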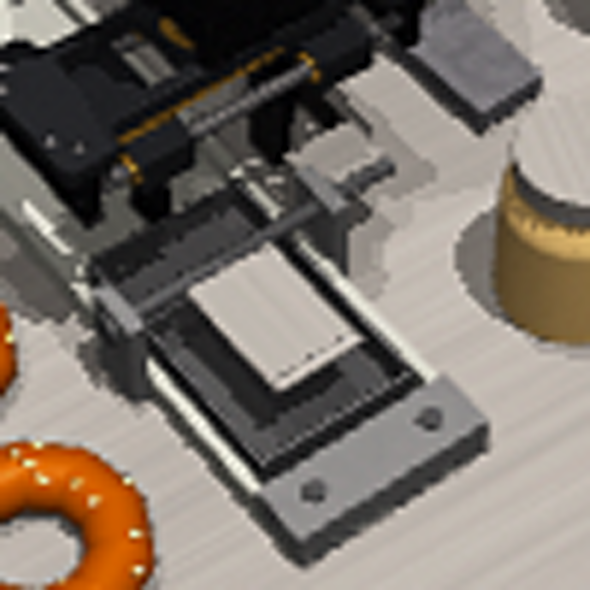

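View pics/w6.png

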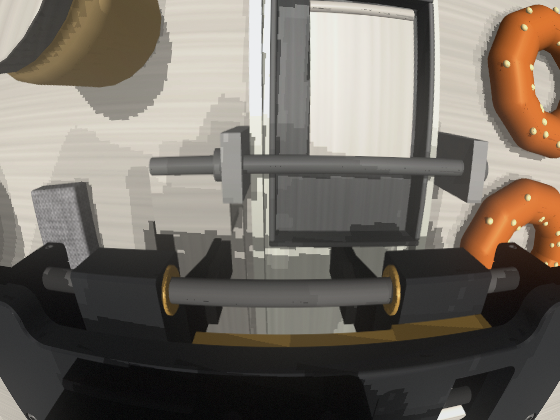

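servo_tool:
  steps: [0.055, 0.001, 0, 0, 0, 0.055, 0.002, 0, 0, 0, 0.055, 0.003, 0, 0, 0, 0.055, 0.003, 0, 0, 0, 0.055, 0.003, 0, 0, 0]

```text
time: 8.2
position: [0.6055, -0.0537, 0.1957]
tool_rot: [1.0, 0.025, -0.002, -0.0]
ft_force: [-5.6, -1.0, 5.4]
grip_width: 0.0553
```

```bash
python3 - <<'E'
from h import *
o=get_obs();print(o['position'],o['tool_rot'],o['grip_width'],o['ft_force'],o['moment'],o['time'])
E
```

```text
[ 0.60552272 -0.05369074  0.19565025] [ 9.99685693e-01  2.50113852e-02 -1.68970488e-03 -3.00896164e-04] 0.055319391898723355 [-5.57986246 -0.99158901  5.4096623 ] [0.07835441 0.95157197 0.03276592] 8.2
```

servo_tool:
  steps: [0.055, 0.001, 0, 0, 0, 0.055, 0.002, 0, 0, 0, 0.055, 0.003, 0, 0, 0, 0.055, 0.004, 0, 0, 0, 0.055, 0.004, 0, 0, 0]

```text
time: 8.82
position: [0.6084, -0.0536, 0.1956]
tool_rot: [1.0, 0.025, -0.004, -0.0]
ft_force: [-7.9, -1.4, 8.5]
grip_width: 0.055
```

```bash
python3 - <<'E'
from h import *
o=get_obs();print(o['position'],o['grip_width'],o['ft_force'],o['moment'],o['time'])
c=snap('scene','s7');cv2.imwrite('pics/s7c.png',cv2.resize(c['pixels'][205:305,240:340],None,fx=5.9,fy=5.9,interpolation=cv2.INTER_CUBIC))
E
```

```text
[ 0.60841097 -0.05359718  0.1956424 ] 0.05503062774240944 [-7.93162245 -1.41069403  8.48525627] [-0.19012139  1.53436605 -0.06361628] 8.825
```

View pics/s7c.png

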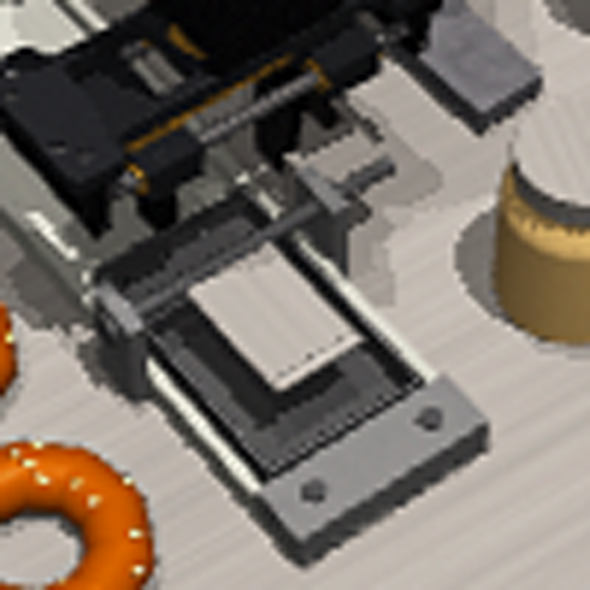

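servo_tool:
  steps: [0.055, 0.001, 0, 0, 0, 0.055, 0.002, 0, 0, 0, 0.055, 0.002, 0, 0, 0]

```text
time: 9.25
position: [0.6092, -0.0536, 0.1956]
tool_rot: [1.0, 0.025, -0.006, -0.001]
ft_force: [-12.1, -2.5, 10.8]
grip_width: 0.0552
```

servo_tool:
  steps: [0.055, 0.001, 0, 0, 0, 0.055, 0.002, 0, 0, 0, 0.055, 0.002, 0, 0, 0]

```text
time: 9.62
position: [0.6101, -0.0536, 0.1956]
tool_rot: [1.0, 0.025, -0.008, -0.001]
ft_force: [-15.4, -3.5, 14.9]
grip_width: 0.055
```

```bash
python3 - <<'E'
from h import *
o=get_obs();print(o['position'],o['tool_rot'],o['grip_width'],o['ft_force'],o['moment'],o['time'])
c=snap('scene','s8');cv2.imwrite('pics/s8c.png',cv2.resize(c['pixels'][235:305,260:330],None,fx=8,fy=8,interpolation=cv2.INTER_CUBIC))
c=snap('side','d8');cv2.imwrite('pics/d8c.png',cv2.resize(c['pixels'][200:280,290:390],None,fx=7,fy=7,interpolation=cv2.INTER_CUBIC))
E
```

```text
[ 0.61006119 -0.05360483  0.19562875] [ 9.99657193e-01  2.49988929e-02 -7.73939241e-03 -8.08350201e-04] 0.05504915971833786 [-15.39346025  -3.45468216  14.92424532] [-0.76929686  2.5444936  -0.31239115] 9.625
```

View pics/s8c.png

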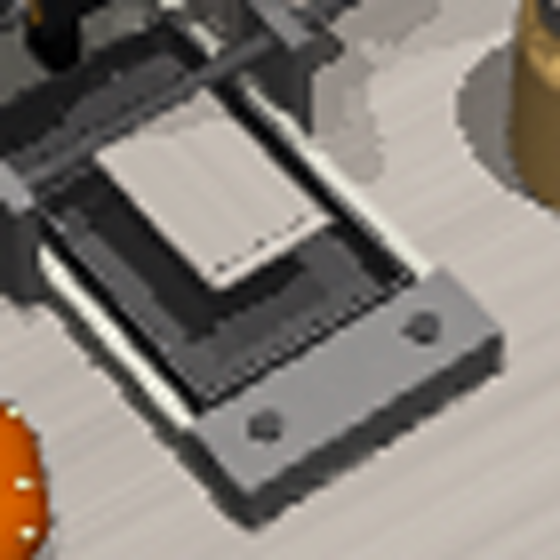

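View pics/d8c.png

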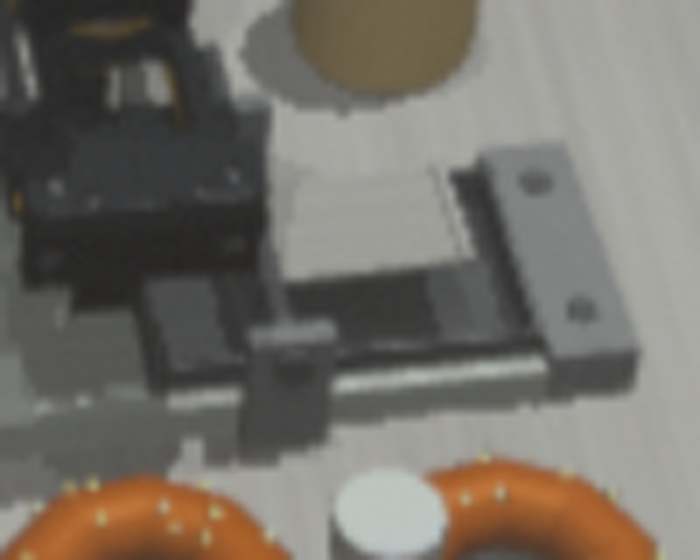

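servo_tool:
  steps: [0.055, -0.003, 0, 0, 0, 0.055, -0.007, 0, 0, 0, 0.055, -0.011, 0, 0, 0, 0.055, -0.014, 0, 0, 0, 0.055, -0.014, 0, 0, 0]

```text
time: 10.35
position: [0.6034, -0.0541, 0.1975]
tool_rot: [1.0, 0.024, 0.005, 0.001]
ft_force: [3.1, 3.1, 6.3]
grip_width: 0.0548
```

```bash
python3 - <<'E'
from h import *
o=get_obs();print(o['position'],o['tool_rot'],o['ft_force'],o['time'])
c=snap('scene','s9');cv2.imwrite('pics/s9c.png',cv2.resize(c['pixels'][235:305,260:330],None,fx=8,fy=8,interpolation=cv2.INTER_CUBIC))
E
```

```text
[ 0.60339401 -0.05411988  0.19748444] [9.99701069e-01 2.38332587e-02 5.43031355e-03 5.09486381e-04] [3.10399669 3.09811324 6.33153063] 10.35
```

View pics/s9c.png

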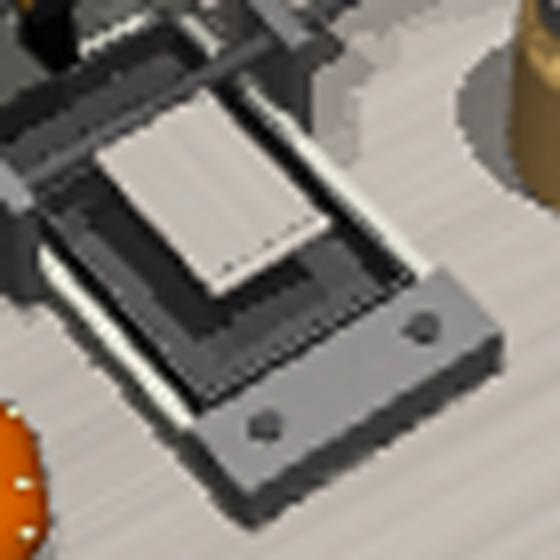

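servo_tool:
  steps: [0.055, 0, 0, 0, 0, 0.055, 0, 0, 0, 0]

```text
time: 10.65
position: [0.6035, -0.0541, 0.1974]
tool_rot: [1.0, 0.024, 0.005, 0.001]
ft_force: [2.5, 3.1, 6.2]
grip_width: 0.055
```

```bash
python3 - <<'E'
from h import *
o=get_obs();print(o['position'],o['tool_rot'],o['ft_force'],o['moment'],o['time'])
c=snap('wrist','w9')
c=snap('scene','s9b');cv2.imwrite('pics/s9c.png',cv2.resize(c['pixels'][165:305,200:340],None,fx=4.2,fy=4.2,interpolation=cv2.INTER_CUBIC))
E
```

```text
[ 0.60345809 -0.0541148   0.19741103] [9.99700212e-01 2.38890272e-02 5.34260588e-03 5.06401507e-04] [2.4585389  3.05021373 6.15808617] [ 0.74309593 -0.38215586 -0.08693372] 10.65
```

View pics/w9.png

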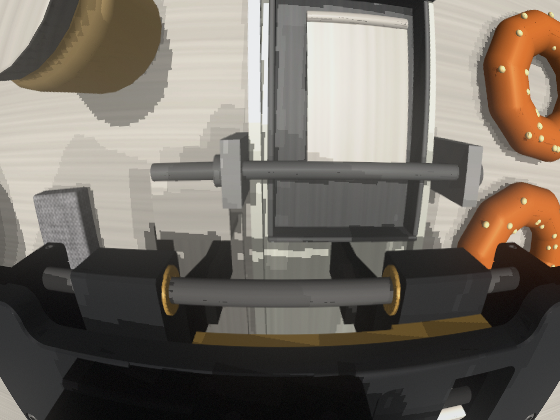

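View pics/s9c.png

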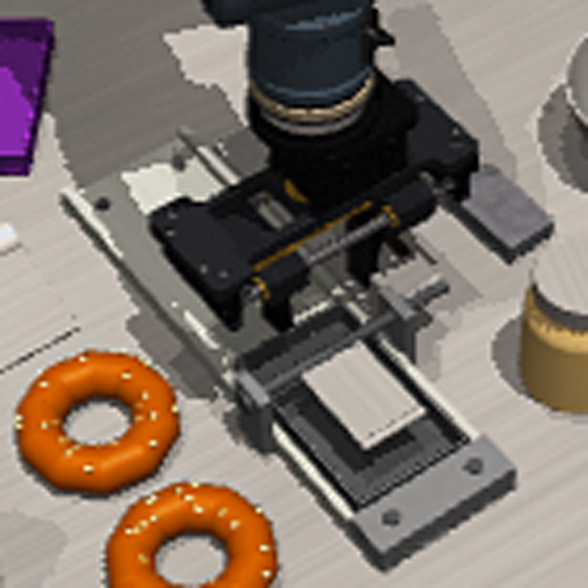

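servo_tool:
  steps: [0.055, -0.003, 0, 0, 0, 0.055, -0.006, 0, 0, 0, 0.055, -0.009, 0, 0, 0, 0.055, -0.01, 0, 0, 0]

```text
time: 11.25
position: [0.5946, -0.0554, 0.1979]
tool_rot: [1.0, 0.024, 0.008, 0.002]
ft_force: [4.5, 0.5, 5.6]
grip_width: 0.0548
```

```bash
python3 - <<'E'
from h import *
o=get_obs();print(o['position'],o['tool_rot'],o['ft_force'],o['moment'],o['time'])
c=snap('wrist','w10')
c=snap('scene','s10');cv2.imwrite('pics/s10c.png',cv2.resize(c['pixels'][235:305,260:330],None,fx=8,fy=8,interpolation=cv2.INTER_CUBIC))
E
```

```text
[ 0.59461278 -0.05538791  0.19791891] [0.9996856  0.02386942 0.00751892 0.00155789] [4.5001884  0.47380264 5.55928198] [ 0.30080068 -0.70042814 -0.13028626] 11.25
```

View pics/w10.png

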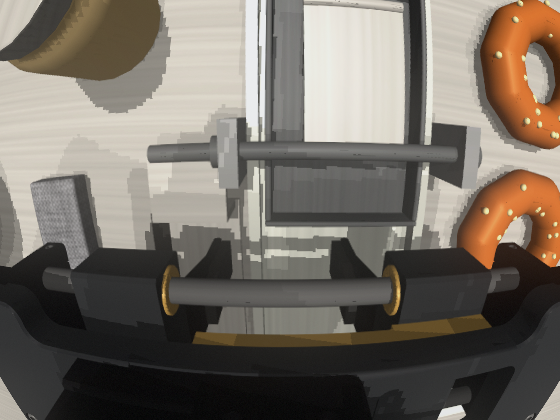

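View pics/s10c.png

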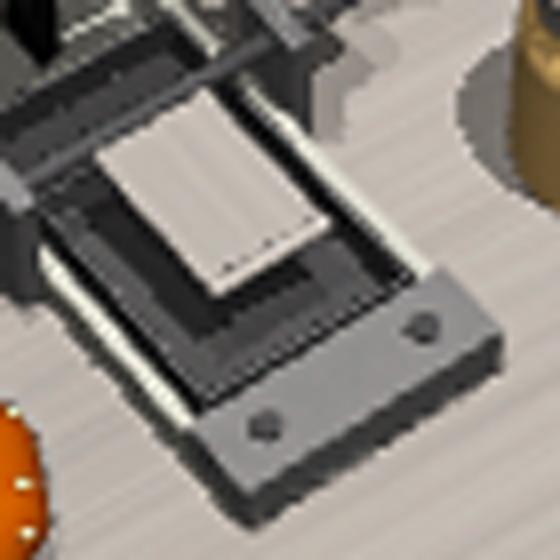

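The tray stayed home as the finger backed off, so I'll release the lever by going straight up.

servo_tool:
  steps: [0.055, 0, 0, -0.005, 0, 0.055, 0, 0, -0.012, 0, 0.055, 0, 0, -0.02, 0, 0.055, 0, 0, -0.03, 0, 0.055, 0, 0, -0.045, 0, 0.055, 0, 0, -0.07, 0, 0.055, 0, 0, -0.1, 0, 0.055, 0, 0, -0.135, 0, 0.055, 0, 0, -0.17, 0, 0.055, 0, 0, -0.2, 0, 0.055, 0, 0, -0.2, 0]

```text
time: 12.72
position: [0.5898, -0.0542, 0.3974]
tool_rot: [1.0, 0.025, 0.0, 0.0]
ft_force: [0.3, -0.4, -0.1]
grip_width: 0.0547
```

```bash
python3 - <<'E'
from h import *
o=get_obs();print(o['position'],o['ft_force'],o['time'])
c=snap('scene','s11');cv2.imwrite('pics/s11c.png',cv2.resize(c['pixels'][205:305,240:340],None,fx=5.9,fy=5.9,interpolation=cv2.INTER_CUBIC))
c=snap('side','d11');cv2.imwrite('pics/d11c.png',cv2.resize(c['pixels'][120:300,190:400],None,fx=3.2,fy=3.2,interpolation=cv2.INTER_CUBIC))
c=snap('wrist','w11')
E
```

```text
[ 0.58975585 -0.05416412  0.39743612] [ 0.28547957 -0.44168988 -0.08253765] 12.725
```

View pics/s11c.png

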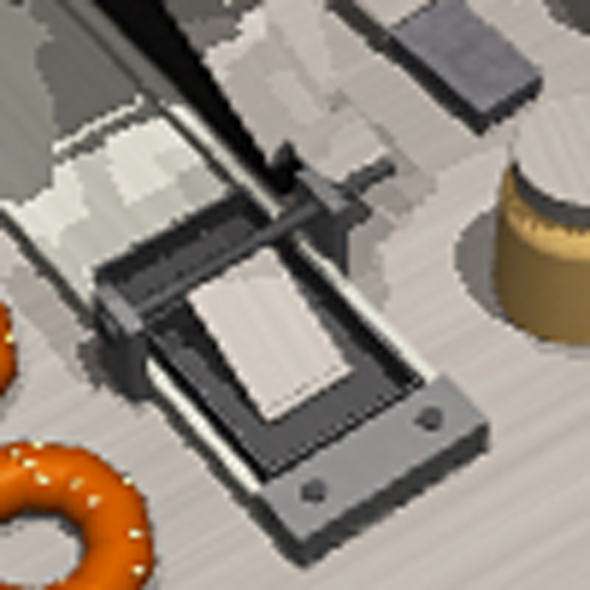

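View pics/d11c.png

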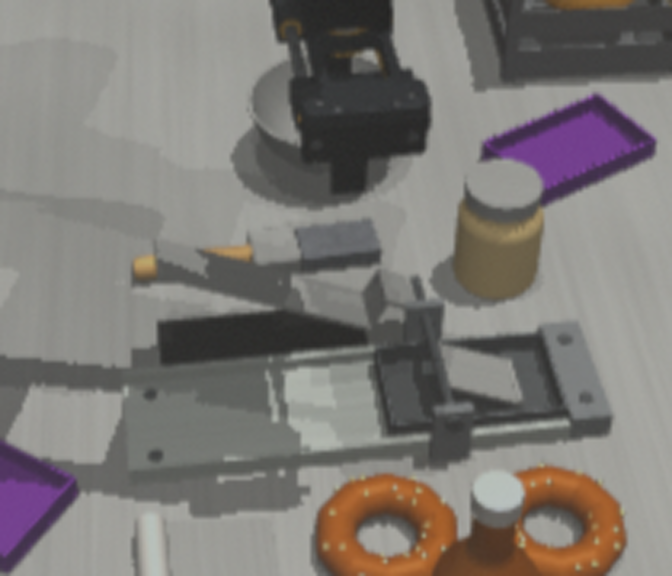

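View pics/w11.png

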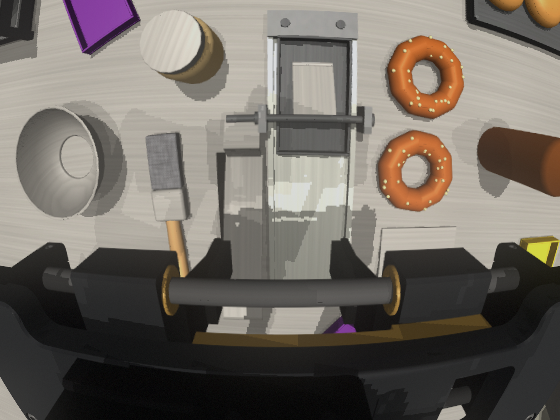

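The flap is down inside the tray behind its front wall, and the tray meets the stop. I'll check the seating numerically and with a close crop.

```bash
python3 - <<'E'
from h import *
c=snap('wrist','w12');a=c['pixels'][5:165,255:375];cv2.imwrite('pics/w12c.png',cv2.resize(a,None,fx=3.7,fy=3.7,interpolation=cv2.INTER_CUBIC))
np.save('pics/x.npy',0)
E
```

```text
(no output)
```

View pics/w12c.png

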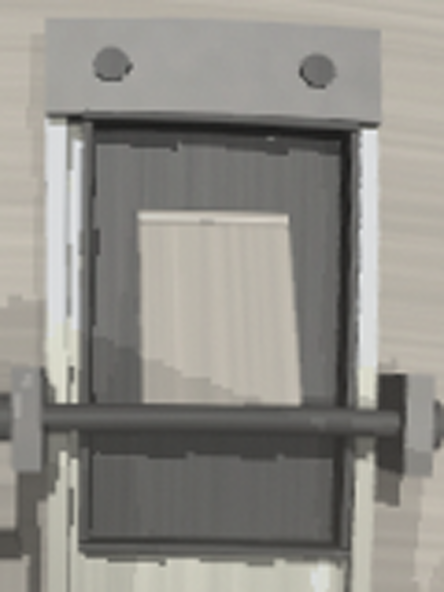

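```bash
python3 - <<'E'
from h import *
c=load('w12');w=lambda u,v:(255+(u+.5)/3.7-.5,5+(v+.5)/3.7-.5)
for s,r in (((90,117),(80,553)),((350,127),(349,559))):
    A=onz(c,*w(*s),.022,True);B=onz(c,*w(*r),.026,True);print(A.round(4),B.round(4),np.linalg.norm((A-B)[:2]))
E
```

```text
[ 0.7465 -0.0444  0.022 ] [ 0.6181 -0.0479  0.026 ] 0.12842617954681895
[ 0.7498 -0.1198  0.022 ] [ 0.6211 -0.1271  0.026 ] 0.12895037384773528
```

```bash
python3 -c "
from rig import hand_in; print(hand_in())"
```

```text
the job is handed in; nothing more can be done
None
```

The tray is home against the end stop, the flap has sprung shut inside it behind the front wall, and I handed the job in at about 13 s.

- **How it was done:** I used a 55 mm finger opening and pressed the lever level with the left fingertip. I pushed the tray in with the other fingertip until the push force reached about 15 N with the tray on the stop. Then I drew the finger back, checked that the tray had not moved, and raised the gripper straight up to release the lever.
- **Tray position:** in the final wrist picture the stop face to the tray's rear face measures 128.4 mm on one side and 129.0 mm on the other. A seated 130 mm tray should give 130 mm, so this agrees within the 2 mm calibration, and no gap shows at the stop.
- **Flap:** in every picture taken during the slide it was up and clear of the tray.
- **Bystanders:** by eye they stand where they were, but I did not measure them.
- **Gripper:** it is clear above the station and the force reading is near zero.

**Disagreement:** when I backed off, lever friction held the fingertip and tilted the tool slightly (about 0.6 degrees). I had to back off a second time before lifting, and the tray stayed put.

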